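Lock the tea-sample chest with its T-key

TASK

Lock the closed wooden tea-sample chest with the red-handled T-key: lift the key out of its rack, put its T-head lengthwise down through the slot in the chest's lid, and give it a quarter turn (either way) so that the head lies crosswise under the lid. Leave it there near the middle of the slot, collar flat on the lid, released, and do not disturb the blue-handled key or the loose white cup beside the work.

Things in the scene. Friction and masses are not known exactly. Their poses are not given: they have to be found in the camera images.
- red_key: Upright T-key, 0.1-0.2 kg. Origin: centre of the collar's underside, z up, x along handle and T-head (parallel). Above origin: alu collar 60 mm dia, 6 thick; red handle 50 (x) x 18 (y), at 6 to 50 mm; pinch its 18 mm width. Below: shank 14 dia, then steel T-head 60 (x) x 14 (y), at -20 to -30 mm. Starts in either place of a fixed grey rack, collar on the rack's top; lifts straight out.
- slot (a point): Slot centre at the top face of the lid, 80 mm above the table; x along the slot, y across, z up. Slot 76 (x) x 30 (y) mm through a flush steel plate 120 x 80, 10 mm thick, mid-lid; hollow 62 mm deep below, so the head can turn once the collar is less than 10 mm above the lid. No stop or detent. Chest: fixed, wooden, 200 (x) x 150 (y) x 80 mm.
- blue_key: Bystander, leave it in the rack: same shape and origin as the red key, but blue handle; 120 mm from it, handles end to end. The rack is 250 x 90 mm, 60 mm tall; each key's head hangs loosely in a slot 70 x 24 mm.
- cup: Bystander: the loose, empty white porcelain tasting cup, 76 mm across, 50 mm tall, standing by itself between the work and the rows of filled tea bowls. Origin: centre of its underside.
Not all that is in view belongs to the job. What is shaped like the red_key but yellow is not meant. There is more than one size of the part that bears slot; the job needs the larger.

How it is judged (in metres and radians):
On the way:
1. the red key's head has gone lengthwise through the slot (z of red_key in the frame of slot between -0.005 and 0.012 m and horizontal distance between red_key and slot below 0.025 m and angle between the x axis of red_key and the x axis of slot, either way round below 0.4 rad), for 0.1 s.
At the end, for the whole second after the job is handed in: Red key released and still, upright within 0.1 rad, collar on the lid within 4 mm, axis within 20 mm of the slot centre, T-head within 0.3 rad (17 degrees) of square across the slot; blue key within 20 mm and cup within 30 mm of where they started (z of red_key in the frame of slot between -0.004 and 0.004 m and horizontal distance between red_key and slot below 0.02 m and angle between the x axis of red_key and the y axis of slot, either way round below 0.3 rad and angle between red_key's own z axis and vertical below 0.1 rad and linear speed of red_key below 0.02 m/s and distance of blue_key from where it was at the start of the episode below 0.02 m and distance of cup from where it was at the start of the episode below 0.03 m); the robot touches nothing.
It fails at once if the blue key is disturbed (moved more than 20 mm) (distance of blue_key from where it was at the start of the episode above 0.02 m).
It fails at once if the cup is disturbed (moved more than 30 mm) (distance of cup from where it was at the start of the episode above 0.03 m).
It also fails if it takes over 38 s, if anything falls off the work surface, if the arm or the gripper's body presses on something with over 40 N, if the wrist force passes 120 N, or if a joint passes its speed limit or range.

ROBOT

A 6-joint arm with a two-finger parallel gripper is mounted at the origin on the work surface. World frame = base frame: x ahead of the robot, y to its left, z up, the work surface at z = 0. Lengths are in mm, angles in rad, forces in N, time in s.
With the tool pointing down it reaches from about 375 to 825 mm from the base axis. Payload 5.5 kg.
Tool frame: the origin (TCP) lies midway between the tips of the shut fingers; the grasp point (between the pads) lies 19 mm behind it; z points along the fingers, x is the direction in which the jaws open and shut, and the axes are right-handed (so a half turn about z gives the same grasp; the last joint's range is limited). The gripper opens to 85 mm and grips with 20 to 120 N. Pads are 22 mm wide; open, the fingers measure 114 mm over their backs; the gripper's body (76 mm by 85 mm) begins 54 mm behind the grasp point. The pads swing forward as they close: fully open they stand 13 mm farther back than shut.
Start: joints at [1.272, 0.314, -0.047, 1.21, 0, 1.571], TCP at [176.621, 573.411, 231.299] pointing down, gripper open.
Joint ranges: [-2.67, 2.67], [-0.69, 1.73], [-1.03, 1.25], [-2.08, 2.16], [-1.42, 1.45], [-3.14, 3.14]. Speed limits (rad/s): [2.39, 2.39, 3.01, 3.14, 3.14, 3.14].

INTERFACE

Orientations are given as a unit quaternion [x, y, z, w].
In Python, from rig import manip, snapshot gives the robot as it stands.
- The arm moves only by the shell command python3 -m pendant 'ROWS' [FORCE]. ROWS is JSON, a list of rows, each an object with "travel": the shift along the tool's x, y, z in m, a list of three; "dr": the turn, a rotation vector about the tool's x, y, z in rad, a list of three; "fingers": the finger opening in m, from 0 to 0.0854. A call has 1 to 10 rows; each row shifts and turns the commanded pose from where the row before left it, along the tool's axes as they then stand; what a row does not reach is not made up. A row lasts 1/12 s, in which the tool goes at most 41.7 mm and 7.16 degrees, less where a joint would pass 70% of its speed; a pose out of reach is approached as far as the arm can. A call is refused whole if a number of a shift passes 0.0417 or a number of a turn 0.125, either way. A call with a gripper value outside its range is refused whole. The fingers move at their own pace and stop on an object; FORCE is the grip in N (left out, the last holds). Time passes only in rows, so rows that do not move let the fingers close. It gives the time, the measured TCP pose, the force and the opening at its end, in the units of the state.
- manip.state(): the state, without advancing time (a new reading comes with each control period).
- snapshot(name): name is "side" or "top"; returns a dict with "img" (400x640x3 uint8, red, green, blue), "fx", "fy", "cx", "cy" (pixels), "world_to_cam" (4x4, takes a point from world to camera coordinates). Camera axes: x right, y down, z forward; pixel columns grow to the right and rows downward; lengths in mm; the calibration is good to about 2 mm. A picture is of the moment at which its call begins. There is no depth.
- manip.close_job(): hands the job in, once; it reports no verdict.
The state is a dict: "time": time; "qpos": joint angles; "qd": joint speeds; "joint_efforts": joint torques, N m; "ee_pos": TCP position; "tcp_rot": TCP orientation; "force": force on the tool from outside, world axes, zero at the start; "torque": the same for the moment, N m; "gripper_width": finger opening in mm.
Only numpy, scipy, OpenCV 4.12 (cv2) and the standard library are available. Lean on these libraries where they do the work, as an engineer would, in place of code of your own. Each camera call takes 0.05 s, during which the arm holds its last target. There are 200 camera calls.

## Working session

There is one attempt and no reset: what is moved stays moved. The work goes in short steps, Python scripts to look and compute and a shell command to move; the robot and the scene stay as the last step left them, time stands still between calls to the robot, and variables do not carry over. Pictures are saved under pics/ and viewed, about 8 in all and at most 12, crops included, and the job is handed in when it is done.

```bash
mkdir -p pics; ls
cat > h.py <<'E'
import numpy as np, cv2
from rig import manip, snapshot
def save(n,f):
    s=snapshot(n); cv2.imwrite(f,s["img"][:,:,::-1]); np.savez(f+".npz",**s); return s
def at(s,u,v,z):
    M=np.array(s["world_to_cam"]);R,t=M[:3,:3],M[:3,3]
    d=R.T@np.array([(u-s["cx"])/s["fx"],(v-s["cy"])/s["fy"],1]);c=-R.T@t
    return c+d*(z-c[2])/d[2]
def pix(s,p):
    q=np.array(s["world_to_cam"])@np.append(p,1);return float(s["fx"])*q[0]/q[2]+s["cx"],float(s["fy"])*q[1]/q[2]+s["cy"]
def load(f): return dict(np.load(f+".npz"))
E
python3 - <<'E'
from h import *
for n in("top","side"):
    s=save(n,f"pics/{n}0.png");M=np.array(s["world_to_cam"]);print(n,s["fx"],-M[:3,:3].T@M[:3,3],M[2,:3])
print(manip.state())
E
```

```text
pics
top 367.23109246601985 [ 368.39958121  -38.61563734 1196.2348561 ] [ 0.13698796 -0.0129389  -0.9904882 ]
side 411.9659283923431 [ 492.87124133 -859.76517521  785.90206611] [ 0.01618859  0.74861518 -0.66280709]
{'time': 0.1, 'qpos': array([ 1.27200581e+00,  3.14160122e-01, -4.79760625e-02,  1.21019228e+00,
        3.96084621e-05,  1.57083552e+00]), 'qd': array([ 0.00132325, -0.00059255,  0.0025584 , -0.00101447, -0.00066232,
       -0.00027386]), 'joint_efforts': array([-3.95957859e-04, -5.40767348e+01,  3.40540338e+01,  1.12534515e-02,
        1.06339522e-05, -9.53175970e-06]), 'ee_pos': array([176.4543155 , 572.92670428, 230.51921585]), 'tcp_rot': array([ 8.04487804e-01,  5.93968674e-01, -6.28040836e-04,  4.39114675e-04]), 'force': array([ 0.59119168, -0.11469747,  0.7849581 ]), 'torque': array([-0.05532861,  0.06287779,  0.03857531]), 'gripper_width': 85.48384580489977}
```

View pics/top0.png

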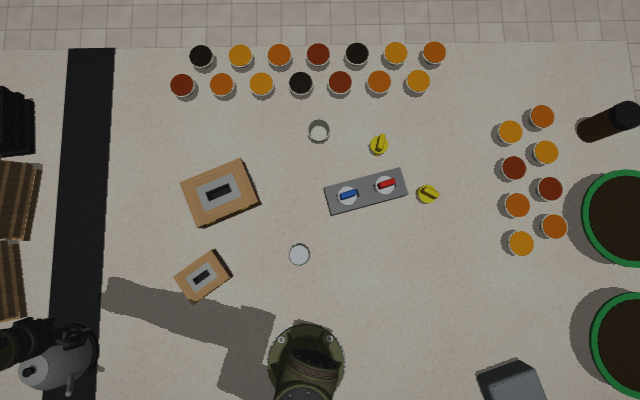

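View pics/side0.png

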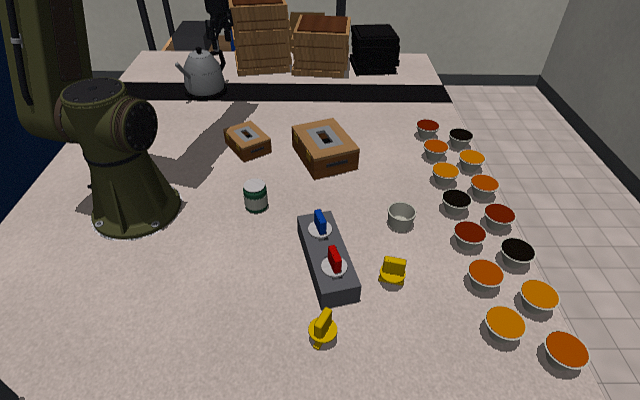

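Top view: red key (386,184), blue key (347,195) in the rack. Yellow keys at (379,144) and (428,193) are not meant. There are two chests, the larger at (219,191) and the smaller at (203,275), so the job needs the first. The empty white cup is at (318,130), and (299,254) is a jar. I'll confirm in one enlarged crop.

Run:
```python
from h import *
t=cv2.imread("pics/top0.png");s=cv2.imread("pics/side0.png")
a=cv2.resize(t[150:235,172:267],None,fx=4,fy=4,interpolation=3)
b=cv2.resize(t[150:235,320:415],None,fx=4,fy=4,interpolation=3)
cv2.imwrite("pics/c1.png",np.hstack([a,b]))
T=load("pics/top0.png");S=load("pics/side0.png")
hsvt=cv2.cvtColor(t,cv2.COLOR_BGR2HSV)
def red(img,x0,x1,y0,y1,lo,hi):
    h=cv2.cvtColor(img,cv2.COLOR_BGR2HSV);m=np.zeros(img.shape[:2],np.uint8)
    m[y0:y1,x0:x1]=cv2.inRange(h,lo,hi)[y0:y1,x0:x1];p=cv2.findNonZero(m);return p,cv2.minAreaRect(p)
p,r=red(t,365,410,165,205,(0,180,80),(8,255,255));print("red",r,len(p))
p,r=red(t,330,370,175,210,(105,120,60),(125,255,255));print("blue",r,len(p))
p,r=red(t,200,240,175,208,(0,0,0),(179,255,60));print("slot",r,len(p))
```

```text
red ((386.75006103515625, 182.74998474121094), (5.059643268585205, 15.495159149169922), 71.56504821777344) 84
blue ((348.0, 193.5), (5.375871658325195, 16.76007080078125), 71.56504821777344) 94
slot ((218.13311767578125, 191.8195343017578), (9.000000953674316, 24.230772018432617), 67.38013458251953) 220
```

View pics/c1.png

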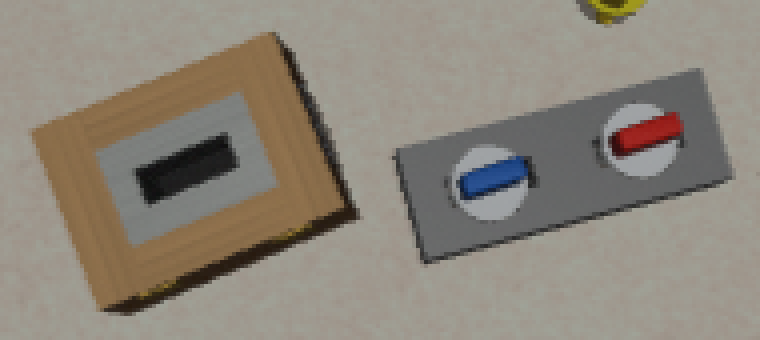

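The crop shows the large chest with plate and slot (slot centre about crop (187,169)), and the rack with the red handle (648,134) on its right place and blue on its left. Measuring now, with size checks.

Run:
```python
from h import *
T=load("pics/top0.png");S=load("pics/side0.png")
L=lambda x,y,z:at(T,172+x/4-.5,150+y/4-.5,z)
R=lambda x,y,z:at(T,320+(x-380)/4-.5,150+y/4-.5,z)
def quad(n,P):
    P=np.array(P);e=P[1]-P[0]+P[2]-P[3];print(n,P.mean(0).round(1),"len",np.linalg.norm(e)/2,np.linalg.norm(P[3]-P[0]+P[2]-P[1])/2,"ang",np.degrees(np.arctan2(e[1],e[0])))
quad("slot",[L(*p,80) for p in[(135,172),(225,133),(240,165),(147,205)]])
quad("plate",[L(*p,80) for p in[(94,150),(240,92),(278,187),(133,245)]])
quad("lid",[L(*p,80) for p in[(32,130),(272,32),(352,210),(102,308)]])
quad("rack",[R(*p,60) for p in[(397,150),(700,70),(732,178),(427,262)]])
quad("handle",[R(*p,110) for p in[(612,132),(680,113),(684,133),(617,153)]])
print("collars",R(640,140,66),R(488,183,66))
print("cup",at(T,318,129,50))
h=cv2.cvtColor(S["img"],cv2.COLOR_RGB2HSV);m=cv2.inRange(h,(0,180,60),(8,255,255));m[:240]=0;m[280:]=0;m[:,:320]=0;m[:,350:]=0
print("side red box",cv2.boundingRect(m))
for z in(66,110):print("pred",z,pix(S,[*R(640,140,66)[:2],z]))
```

```text
slot [528.9 256.   80. ] len 75.17209115551744 27.490077340431682 ang -67.31015283290944
plate [529.3 256.4  80. ] len 118.20923606025126 80.06419739992072 ang -68.98090272725028
lid [528.6 253.7  80. ] len 199.11497773075124 150.86980262802732 ang -68.91132729847106
rack [ 525.  -198.7   60. ] len 247.905236900617 89.78333085163901 ang -76.10741856248784
handle [ 540.8 -255.4  110. ] len 53.25160784577071 15.861591507108908 ang -75.07610653185186
collars [ 542.2296576  -257.43690495   66.        ] [ 511.0261338  -137.64535496   66.        ]
cup [730.49665134 -54.21470525  50.        ]
side red box (328, 245, 14, 28)
pred 66 (np.float64(334.4322449876846), np.float64(265.1854860654509))
pred 110 (np.float64(335.19342640034193), np.float64(252.11258298249882))
```

```bash
python3 -m pendant '[{"travel":[-0.018,0.034,0],"dr":[0,0,0]},{"travel":[-0.018,0.034,0],"dr":[0,0,0]},{"travel":[-0.018,0.034,0],"dr":[0,0,0]},{"travel":[-0.018,0.034,0],"dr":[0,0,0]},{"travel":[-0.018,0.034,0],"dr":[0,0,0]},{"travel":[-0.018,0.034,0],"dr":[0,0,0]},{"travel":[-0.018,0.034,0],"dr":[0,0,0]},{"travel":[-0.018,0.034,0],"dr":[0,0,0]},{"travel":[-0.018,0.034,0],"dr":[0,0,0]},{"travel":[-0.018,0.034,0],"dr":[0,0,0]}]'
```

```text
$[0]: bad value
```

```bash
python3 -m pendant '[{"travel":[-0.018,0.034,0],"dr":[0,0,0],"fingers":0.085},{"travel":[-0.018,0.034,0],"dr":[0,0,0],"fingers":0.085},{"travel":[-0.018,0.034,0],"dr":[0,0,0],"fingers":0.085},{"travel":[-0.018,0.034,0],"dr":[0,0,0],"fingers":0.085},{"travel":[-0.018,0.034,0],"dr":[0,0,0],"fingers":0.085},{"travel":[-0.018,0.034,0],"dr":[0,0,0],"fingers":0.085},{"travel":[-0.018,0.034,0],"dr":[0,0,0],"fingers":0.085},{"travel":[-0.018,0.034,0],"dr":[0,0,0],"fingers":0.085},{"travel":[-0.018,0.034,0],"dr":[0,0,0],"fingers":0.085},{"travel":[-0.018,0.034,0],"dr":[0,0,0],"fingers":0.085}]'
cat > calc.py <<'E'
import sys
from h import *
from scipy.spatial.transform import Rotation as Ro
# target x y z yaw(deg of tool x) -> tool-frame shift (mm) and dr_z
st=manip.state();R=Ro.from_quat(st["tcp_rot"]);X=R.as_matrix()
y=np.degrees(np.arctan2(X[1,0],X[0,0]));tg=np.array([float(a) for a in sys.argv[1:4]])
Rt=Ro.from_euler("z",float(sys.argv[4]),degrees=True)*Ro.from_quat([1,0,0,0])
print("t",st["time"],"pos",st["ee_pos"].round(1),"yaw",y.round(2),"tilt",X[:,2].round(3),"F",st["force"].round(1),"w",st["gripper_width"])
print("shift mm",(X.T@(tg-st["ee_pos"])).round(1),"dr",(R.inv()*Rt).as_rotvec().round(3))
E
python3 calc.py 541 -257 231 14.5
```

```text
time: 0.93
ee_pos: [449.4, 299.6, 231.1]
tcp_rot: [0.804, 0.594, -0.0, -0.0]
force: [-0.1, 1.5, -0.2]
gripper_width: 84.9
t 0.9333 pos [449.4 299.6 231.1] yaw 72.88 tilt [-0. -0. -1.] F [-0.1  1.5 -0.2] w 84.91413748926541
shift mm [-5.050e+02  2.514e+02  1.000e-01] dr [-0.     0.     1.019]
```

```bash
python3 -m pendant '[{"travel":[-0.0336,0.0168,0],"dr":[0,0,0],"fingers":0.085},{"travel":[-0.0336,0.0168,0],"dr":[0,0,0],"fingers":0.085},{"travel":[-0.0336,0.0168,0],"dr":[0,0,0],"fingers":0.085},{"travel":[-0.0336,0.0168,0],"dr":[0,0,0],"fingers":0.085},{"travel":[-0.0336,0.0168,0],"dr":[0,0,0],"fingers":0.085},{"travel":[-0.0336,0.0168,0],"dr":[0,0,0],"fingers":0.085},{"travel":[-0.0336,0.0168,0],"dr":[0,0,0],"fingers":0.085},{"travel":[-0.0336,0.0168,0],"dr":[0,0,0],"fingers":0.085},{"travel":[-0.0336,0.0168,0],"dr":[0,0,0],"fingers":0.085},{"travel":[-0.0336,0.0168,0],"dr":[0,0,0],"fingers":0.085}]'
python3 -m pendant '[{"travel":[-0.0336,0.0168,0],"dr":[0,0,0],"fingers":0.085},{"travel":[-0.0336,0.0168,0],"dr":[0,0,0],"fingers":0.085},{"travel":[-0.0336,0.0168,0],"dr":[0,0,0],"fingers":0.085},{"travel":[-0.0336,0.0168,0],"dr":[0,0,0],"fingers":0.085},{"travel":[-0.0336,0.0168,0],"dr":[0,0,0],"fingers":0.085}]'
python3 -m pendant '[{"travel":[0,0,0],"dr":[0,0,0.113],"fingers":0.085},{"travel":[0,0,0],"dr":[0,0,0.113],"fingers":0.085},{"travel":[0,0,0],"dr":[0,0,0.113],"fingers":0.085},{"travel":[0,0,0],"dr":[0,0,0.113],"fingers":0.085},{"travel":[0,0,0],"dr":[0,0,0.113],"fingers":0.085},{"travel":[0,0,0],"dr":[0,0,0.113],"fingers":0.085},{"travel":[0,0,0],"dr":[0,0,0.113],"fingers":0.085},{"travel":[0,0,0],"dr":[0,0,0.113],"fingers":0.085},{"travel":[0,0,0],"dr":[0,0,0.113],"fingers":0.085},{"travel":[0,0,0],"dr":[0,0,0],"fingers":0.085}]' >/dev/null
python3 calc.py 541 -257 76 14.5
```

```text
time: 1.77
ee_pos: [509.9, -71.1, 231.1]
tcp_rot: [0.804, 0.594, -0.0, -0.0]
force: [0.4, -0.1, -0.5]
gripper_width: 84.9
time: 2.18
ee_pos: [540.7, -256.4, 230.9]
tcp_rot: [0.805, 0.594, -0.0, -0.0]
force: [1.0, 0.3, 0.4]
gripper_width: 84.8
t 3.0167 pos [ 540.7 -254.4  230.8] yaw 14.45 tilt [-0.001  0.    -1.   ] F [-0.7 -0.7 -0.4] w 84.97915304049538
shift mm [ -0.3   2.7 154.8] dr [-0.001  0.001 -0.001]
```

```bash
python3 -m pendant '[{"travel":[0,0.002,0.025],"dr":[0,0,0],"fingers":0.085},{"travel":[0,0,0.03],"dr":[0,0,0],"fingers":0.085},{"travel":[0,0,0.03],"dr":[0,0,0],"fingers":0.085},{"travel":[0,0,0.03],"dr":[0,0,0],"fingers":0.085},{"travel":[0,0,0.025],"dr":[0,0,0],"fingers":0.085},{"travel":[0,0,0.015],"dr":[0,0,0],"fingers":0.085},{"travel":[0,0,0],"dr":[0,0,0],"fingers":0.085}]' 50
python3 - <<'E'
from h import *
s=save("side","pics/s1.png");a=s["img"][170:310,260:420,::-1];cv2.imwrite("pics/s1c.png",cv2.resize(a,None,fx=4,fy=4,interpolation=3))
E
```

```text
time: 3.6
ee_pos: [538.5, -255.0, 72.1]
tcp_rot: [0.992, 0.129, -0.003, -0.002]
force: [-0.3, 0.1, 0.3]
gripper_width: 84.7
```

View pics/s1c.png

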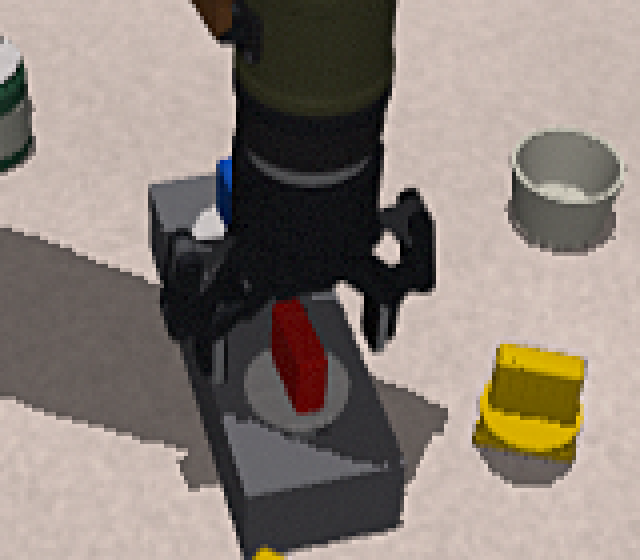

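The red handle (crop 300,355) stands between the open fingers, and the blue key is clear. I'll raise 4 mm and close.

```bash
python3 -m pendant '[{"travel":[0,0.001,-0.004],"dr":[0,0,0],"fingers":0.03},{"travel":[0,0,0],"dr":[0,0,0],"fingers":0.01},{"travel":[0,0,0],"dr":[0,0,0],"fingers":0.005},{"travel":[0,0,0],"dr":[0,0,0],"fingers":0.005},{"travel":[0,0,0],"dr":[0,0,0],"fingers":0.005},{"travel":[0,0,0],"dr":[0,0,0],"fingers":0.005},{"travel":[0,0,0],"dr":[0,0,0],"fingers":0.005},{"travel":[0,0,0],"dr":[0,0,0],"fingers":0.005}]' 50; python3 calc.py 541 -257 230 14.5
```

```text
time: 4.32
ee_pos: [542.4, -257.7, 81.2]
tcp_rot: [0.992, 0.127, 0.001, 0.0]
force: [-0.9, -0.2, 6.0]
gripper_width: 17.3
t 4.3167 pos [ 542.4 -257.7   81.2] yaw 14.62 tilt [ 0.001 -0.001 -1.   ] F [-0.9 -0.2  6. ] w 17.29001028517602
shift mm [  -1.    -0.9 -148.8] dr [ 0.001 -0.001  0.002]
```

```bash
python3 -m pendant '[{"travel":[0,0,-0.015],"dr":[0,0,0],"fingers":0.005},{"travel":[0,0,-0.025],"dr":[0,0,0],"fingers":0.005},{"travel":[0,0,-0.03],"dr":[0,0,0],"fingers":0.005},{"travel":[0,0,-0.03],"dr":[0,0,0],"fingers":0.005},{"travel":[0,0,-0.03],"dr":[0,0,0],"fingers":0.005},{"travel":[0,0,-0.02],"dr":[0,0,0],"fingers":0.005},{"travel":[0,0,0],"dr":[0,0,0],"fingers":0.005},{"travel":[0,0,0],"dr":[0,0,0],"fingers":0.005}]'
python3 - <<'E'
from h import *
s=save("side","pics/s2.png");a=s["img"][130:300,230:430,::-1];cv2.imwrite("pics/s2c.png",cv2.resize(a,None,fx=4,fy=4,interpolation=3)[:600])
E
python3 calc.py 529 256 230 21
```

```text
time: 4.98
ee_pos: [542.4, -257.7, 231.1]
tcp_rot: [0.992, 0.127, 0.001, 0.001]
force: [0.2, 0.1, -1.0]
gripper_width: 17.3
t 5.0333 pos [ 541.5 -257.3  229.6] yaw 14.61 tilt [-0.001  0.    -1.   ] F [-0.4  0.6 -2.5] w 17.45834238730547
shift mm [ 1.174e+02 -4.999e+02 -2.000e-01] dr [-0.     0.    -0.111]
```

View pics/s2c.png

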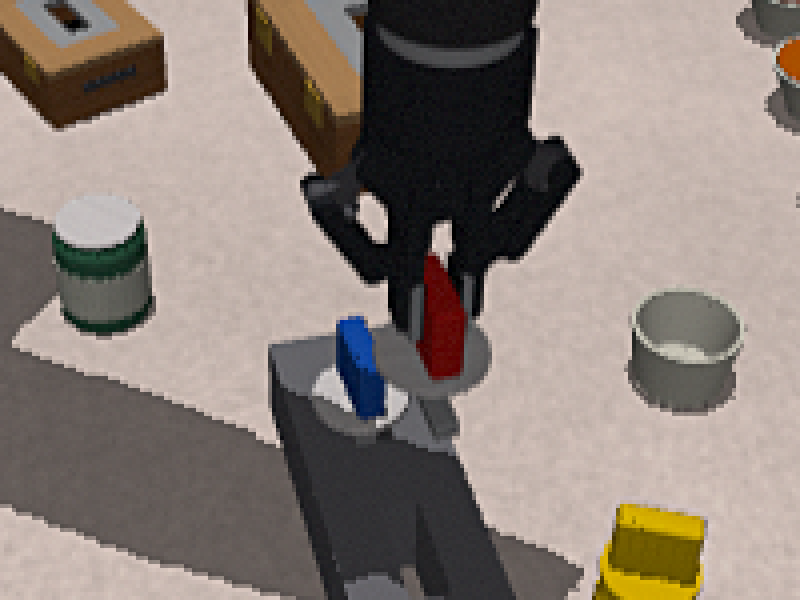

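The key is held upright and clear of the rack, with the collar at crop (433,358). The blue key (360,370) and cup (685,350) are unmoved. Carrying it to the chest.

```bash
python3 -m pendant '[{"travel":[0.003,-0.013,0],"dr":[0,0,0],"fingers":0.005},{"travel":[0.006,-0.026,0],"dr":[0,0,0],"fingers":0.005},{"travel":[0.009,-0.0385,0],"dr":[0,0,0],"fingers":0.005},{"travel":[0.009,-0.0385,0],"dr":[0,0,0],"fingers":0.005},{"travel":[0.009,-0.0385,0],"dr":[0,0,0],"fingers":0.005},{"travel":[0.009,-0.0385,0],"dr":[0,0,0],"fingers":0.005},{"travel":[0.009,-0.0385,0],"dr":[0,0,0],"fingers":0.005},{"travel":[0.009,-0.0385,0],"dr":[0,0,0],"fingers":0.005},{"travel":[0.009,-0.0385,0],"dr":[0,0,0],"fingers":0.005},{"travel":[0.009,-0.0385,0],"dr":[0,0,0],"fingers":0.005}]'
python3 -m pendant '[{"travel":[0.009,-0.0385,0],"dr":[0,0,0],"fingers":0.005},{"travel":[0.009,-0.0385,0],"dr":[0,0,0],"fingers":0.005},{"travel":[0.009,-0.0385,0],"dr":[0,0,0],"fingers":0.005},{"travel":[0.009,-0.0385,0],"dr":[0,0,0],"fingers":0.005},{"travel":[0.006,-0.025,0],"dr":[0,0,0],"fingers":0.005},{"travel":[0.003,-0.0125,0],"dr":[0,0,0],"fingers":0.005},{"travel":[0,0,0],"dr":[0,0,-0.055],"fingers":0.005},{"travel":[0,0,0],"dr":[0,0,-0.055],"fingers":0.005},{"travel":[0,0,0],"dr":[0,0,0],"fingers":0.005},{"travel":[0,0,0],"dr":[0,0,0],"fingers":0.005}]' 
python3 calc.py 529 256 130 21
```

```text
time: 5.87
ee_pos: [530.6, 101.0, 228.5]
tcp_rot: [0.992, 0.127, -0.002, -0.0]
force: [0.7, -0.9, -2.0]
gripper_width: 17.3
time: 6.7
ee_pos: [527.0, 294.8, 229.1]
tcp_rot: [0.984, 0.181, -0.001, 0.0]
force: [0.5, 0.2, -1.1]
gripper_width: 17.0
t 6.7 pos [527.  294.8 229.1] yaw 20.81 tilt [-0.002 -0.001 -1.   ] F [ 0.5  0.2 -1.1] w 16.98230925791105
shift mm [-11.7  36.9  99.1] dr [ 0.     0.002 -0.003]
```

```bash
python3 -m pendant '[{"travel":[-0.006,0.018,0.015],"dr":[0,0,0],"fingers":0.005},{"travel":[-0.006,0.019,0.025],"dr":[0,0,0],"fingers":0.005},{"travel":[0,0,0.025],"dr":[0,0,0],"fingers":0.005},{"travel":[0,0,0.015],"dr":[0,0,0],"fingers":0.005},{"travel":[0,0,0],"dr":[0,0,0],"fingers":0.005},{"travel":[0,0,0],"dr":[0,0,0],"fingers":0.005},{"travel":[0,0,0],"dr":[0,0,0],"fingers":0.005}]'
python3 - <<'E'
from h import *
s=save("side","pics/s3.png");a=s["img"][60:190,250:400,::-1];a=cv2.resize(a,None,fx=4.6,fy=4.6,interpolation=3)
S0=load("pics/side0.png");print(s["cx"],s["cy"])
cv2.imwrite("pics/s3c.png",a[:600])
E
python3 calc.py 529 256 101 21
```

```text
time: 7.28
ee_pos: [530.4, 256.6, 151.3]
tcp_rot: [0.983, 0.181, 0.001, -0.0]
force: [-0.1, -0.5, -0.4]
gripper_width: 17.1
319.4524255376828 203.15797794518988
t 7.3333 pos [530.8 256.9 151.7] yaw 20.88 tilt [ 0.002  0.001 -1.   ] F [-0.2 -0.7 -0.8] w 16.874731057803164
shift mm [-2.1  0.2 50.7] dr [-0.    -0.002 -0.002]
```

View pics/s3c.png

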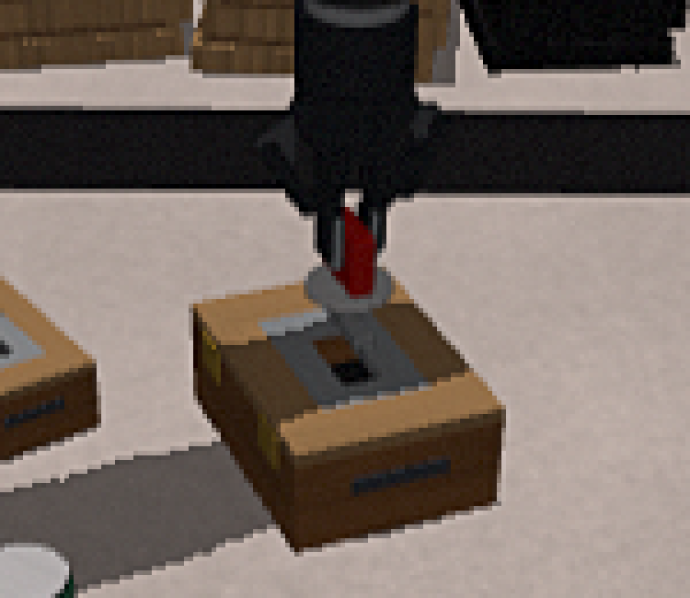

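Run:
```python
from h import *
s=load("pics/s3.png")
f=lambda x,y,z:at(s,250+x/4.6-.4,60+y/4.6-.4,z).round(1)
for z in(131,135,139):print("collar c",z,f(348,287,z))
print("lid corners",[f(*p,80) for p in[(193,305),(293,455),(503,408)]])
print("plate corners",[f(*p,80) for p in[(262,328),(316,408),(437,383)]])
# from top: same
T=load("pics/top0.png")
print([at(T,172+x/4-.5,150+y/4-.5,80).round(1) for x,y in[(102,308),(352,210)]],[at(T,172+x/4-.5,150+y/4-.5,80).round(1) for x,y in[(94,150),(133,245),(278,187)]])
print("head near end, z~101-111", f(368,362,101))
```

```text
collar c 131 [530.4 257.9 131. ]
collar c 135 [530.1 251.1 135. ]
collar c 139 [529.9 244.2 139. ]
lid corners [array([422.4, 318.5,  80. ]), array([493.9, 135.7,  80. ]), array([633. , 190.7,  80. ])]
plate corners [array([471.9, 288.4,  80. ]), array([509. , 189.3,  80. ]), array([590.8, 220.1,  80. ])]
[array([424.1, 318.3,  80. ]), array([494.3, 129.9,  80. ])] [array([544.9, 327.1,  80. ]), array([471.3, 295.9,  80. ]), array([513.3, 186.4,  80. ])]
head near end, z~101-111 [543.4 212.7 101. ]
```

Collar and chest agree within a few mm. I'll shift −2 mm and descend to about 5 mm above the lid.

```bash
python3 -m pendant '[{"travel":[-0.002,0,0.008],"dr":[0,0,0],"fingers":0.005},{"travel":[0,0,0.008],"dr":[0,0,0],"fingers":0.005},{"travel":[0,0,0.006],"dr":[0,0,0],"fingers":0.005},{"travel":[0,0,0.006],"dr":[0,0,0],"fingers":0.005},{"travel":[0,0,0.006],"dr":[0,0,0],"fingers":0.005},{"travel":[0,0,0],"dr":[0,0,0],"fingers":0.005}]'
python3 -m pendant '[{"travel":[0,0,0.004],"dr":[0,0,0],"fingers":0.005},{"travel":[0,0,0.004],"dr":[0,0,0],"fingers":0.005},{"travel":[0,0,0],"dr":[0,0,0],"fingers":0.005},{"travel":[0,0,0],"dr":[0,0,0],"fingers":0.005}]'; python3 calc.py 529 256 101 111
```

```text
time: 7.83
ee_pos: [527.1, 255.4, 114.6]
tcp_rot: [0.983, 0.182, -0.001, 0.0]
force: [-0.1, -1.1, -1.3]
gripper_width: 17.0
time: 8.17
ee_pos: [527.9, 255.8, 108.1]
tcp_rot: [0.983, 0.181, -0.0, 0.0]
force: [-0.1, -0.1, -1.2]
gripper_width: 17.4
t 8.1667 pos [527.9 255.8 108.1] yaw 20.91 tilt [-0. -0. -1.] F [-0.1 -0.1 -1.2] w 17.412469588531376
shift mm [1.1 0.2 7.1] dr [-0.     0.    -1.572]
```

```bash
for i in 1; do python3 -m pendant '[{"travel":[0.001,0,0.002],"dr":[0,0,0],"fingers":0.005},{"travel":[0,0,0.002],"dr":[0,0,0],"fingers":0.005},{"travel":[0,0,0],"dr":[0,0,0],"fingers":0.005},{"travel":[0,0,0],"dr":[0,0,0],"fingers":0.005}]'; done
python3 - <<'E'
from h import *
s=save("side","pics/s4.png");a=s["img"][80:180,275:375,::-1];cv2.imwrite("pics/s4c.png",cv2.resize(a,None,fx=6,fy=6,interpolation=3))
E
```

```text
time: 8.5
ee_pos: [528.9, 256.2, 104.3]
tcp_rot: [0.983, 0.181, -0.0, 0.0]
force: [1.2, -0.5, -0.3]
gripper_width: 17.4
```

View pics/s4c.png

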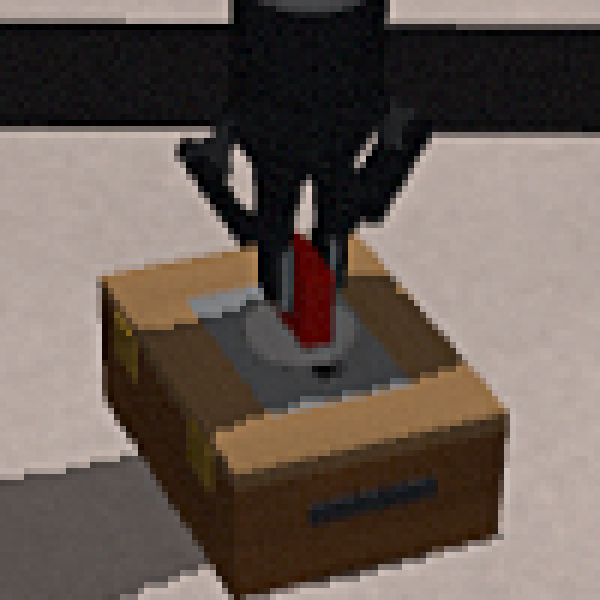

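The head is through the slot, with the collar (crop 300,335) just above the plate and centred. Turning now.

```bash
python3 -m pendant '[{"travel":[0,0,0],"dr":[0,0,-0.06],"fingers":0.005},{"travel":[0,0,0],"dr":[0,0,-0.12],"fingers":0.005},{"travel":[0,0,0],"dr":[0,0,-0.12],"fingers":0.005},{"travel":[0,0,0],"dr":[0,0,-0.12],"fingers":0.005},{"travel":[0,0,0],"dr":[0,0,-0.12],"fingers":0.005},{"travel":[0,0,0],"dr":[0,0,-0.12],"fingers":0.005},{"travel":[0,0,0],"dr":[0,0,-0.12],"fingers":0.005}]'
python3 -m pendant '[{"travel":[0,0,0],"dr":[0,0,-0.12],"fingers":0.005},{"travel":[0,0,0],"dr":[0,0,-0.12],"fingers":0.005},{"travel":[0,0,0],"dr":[0,0,-0.12],"fingers":0.005},{"travel":[0,0,0],"dr":[0,0,-0.12],"fingers":0.005},{"travel":[0,0,0],"dr":[0,0,-0.12],"fingers":0.005},{"travel":[0,0,0],"dr":[0,0,-0.12],"fingers":0.005},{"travel":[0,0,0],"dr":[0,0,-0.07],"fingers":0.005},{"travel":[0,0,0],"dr":[0,0,0],"fingers":0.005},{"travel":[0,0,0],"dr":[0,0,0],"fingers":0.005}]';python3 calc.py 529 256 101 111
```

```text
time: 9.13
ee_pos: [529.0, 256.3, 104.4]
tcp_rot: [0.839, 0.544, 0.0, 0.0]
force: [-0.9, -1.2, -1.0]
gripper_width: 16.8
time: 9.88
ee_pos: [529.0, 256.2, 104.4]
tcp_rot: [0.568, 0.823, 0.0, 0.0]
force: [-0.2, -0.0, -0.4]
gripper_width: 17.4
t 9.8833 pos [529.  256.2 104.4] yaw 110.74 tilt [ 0.  0. -1.] F [-0.2 -0.  -0.4] w 17.39659041847474
shift mm [-0.2 -0.1  3.4] dr [ 0.     0.    -0.004]
```

Lower slowly until contact.

```bash
python3 -m pendant '[{"travel":[0,0,0.001],"dr":[0,0,0],"fingers":0.005},{"travel":[0,0,0.001],"dr":[0,0,0],"fingers":0.005},{"travel":[0,0,0],"dr":[0,0,0],"fingers":0.005},{"travel":[0,0,0],"dr":[0,0,0],"fingers":0.005}]'
python3 -m pendant '[{"travel":[0,0,0.001],"dr":[0,0,0],"fingers":0.005},{"travel":[0,0,0],"dr":[0,0,0],"fingers":0.005},{"travel":[0,0,0],"dr":[0,0,0],"fingers":0.005}]'
```

```text
time: 10.22
ee_pos: [528.9, 256.2, 102.2]
tcp_rot: [0.568, 0.823, -0.0, -0.0]
force: [-0.8, 0.3, -1.1]
gripper_width: 17.2
time: 10.47
ee_pos: [528.9, 256.2, 101.3]
tcp_rot: [0.567, 0.823, -0.0, -0.0]
force: [-0.0, -0.0, -0.5]
gripper_width: 17.3
```

```bash
python3 -m pendant '[{"travel":[0,0,0.001],"dr":[0,0,0],"fingers":0.005},{"travel":[0,0,0],"dr":[0,0,0],"fingers":0.005},{"travel":[0,0,0],"dr":[0,0,0],"fingers":0.005}]'
python3 -m pendant '[{"travel":[0,0,0.001],"dr":[0,0,0],"fingers":0.005},{"travel":[0,0,0],"dr":[0,0,0],"fingers":0.005},{"travel":[0,0,0],"dr":[0,0,0],"fingers":0.005}]'
```

```text
time: 10.72
ee_pos: [529.0, 256.2, 101.2]
tcp_rot: [0.567, 0.823, 0.0, 0.0]
force: [-2.9, -1.7, 4.9]
gripper_width: 17.3
time: 10.97
ee_pos: [529.0, 256.2, 101.2]
tcp_rot: [0.567, 0.823, 0.0, 0.0]
force: [-6.0, -2.0, 13.4]
gripper_width: 17.2
```

Contact at 101.2, as predicted. Release and retreat.

```bash
python3 -m pendant '[{"travel":[0,0,-0.0015],"dr":[0,0,0],"fingers":0.005},{"travel":[0,0,0],"dr":[0,0,0],"fingers":0.02},{"travel":[0,0,0],"dr":[0,0,0],"fingers":0.03},{"travel":[0,0,0],"dr":[0,0,0],"fingers":0.05},{"travel":[0,0,0],"dr":[0,0,0],"fingers":0.06},{"travel":[0,0,0],"dr":[0,0,0],"fingers":0.06},{"travel":[0,0,0],"dr":[0,0,0],"fingers":0.06}]'
python3 -m pendant '[{"travel":[0,0,-0.015],"dr":[0,0,0],"fingers":0.06},{"travel":[0,0,-0.03],"dr":[0,0,0],"fingers":0.06},{"travel":[0,0,-0.04],"dr":[0,0,0],"fingers":0.06},{"travel":[0,0,-0.04],"dr":[0,0,0],"fingers":0.06},{"travel":[0,0,-0.03],"dr":[0,0,0],"fingers":0.06},{"travel":[0,0,0],"dr":[0,0,0],"fingers":0.06},{"travel":[0,0,0],"dr":[0,0,0],"fingers":0.06}]'
python3 - <<'E'
from h import *
s=save("side","pics/s5.png");a=s["img"][90:170,285:375,::-1];b=s["img"][190:270,290:420,::-1]
r=lambda i:cv2.resize(i,None,fx=3.6,fy=3.6,interpolation=3)
cv2.imwrite("pics/s5c.png",np.hstack([r(a),r(b)]))
o=load("pics/side0.png");d=np.abs(o["img"][:,:].astype(int)-s["img"]).max(2)
print("diff cup",d[200:233,384:418].mean(),"blue",d[205:238,305:334].mean())
E
```

```text
time: 11.55
ee_pos: [528.9, 256.2, 100.6]
tcp_rot: [0.567, 0.823, -0.0, -0.0]
force: [-0.6, 0.3, 0.5]
gripper_width: 59.8
time: 12.13
ee_pos: [530.3, 256.9, 258.1]
tcp_rot: [0.567, 0.823, 0.002, 0.001]
force: [-0.1, 0.3, -1.1]
gripper_width: 59.7
diff cup 2.1729055258467023 blue 2.7962382445141065
```

View pics/s5c.png

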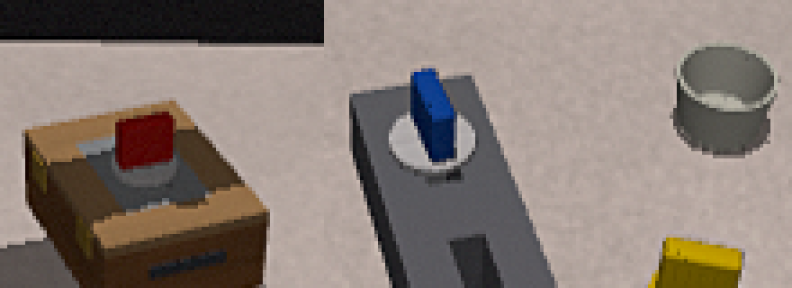

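The key stands upright and crosswise on the plate (handle crop 145,140), and the blue key and cup are unchanged. One numeric check, then hand in.

Run:
```python
from h import *
s=load("pics/s5.png");f=lambda x,y,z:at(s,285+x/3.6-.4,90+y/3.6-.4,z)
a,b=f(115,123,130),f(172,113,130);d=b-a;print("handle",(a+b)/2,np.linalg.norm(d),np.degrees(np.arctan2(d[1],d[0])),"want 21")
print("collar",f(147,164,86))
st=manip.state();print(st["time"],st["qd"].round(3));manip.close_job()
```

```text
handle [528.06354505 257.30491417 130.        ] 52.15790021873741 19.35868914737674 want 21
collar [531.89556355 254.18622823  86.        ]
12.1833 [-0.     0.024 -0.042 -0.006  0.001  0.001]
the job is handed in; nothing more can be done
```

I lifted the red key out of the rack and put its head lengthwise through the slot of the larger chest. I then gave it a quarter turn, lowered it until I felt the collar touch the lid, released it and backed off. I handed the job in at about 12.2 s; no verdict is reported.

**Final position:** In the last picture the key stands upright and crosswise. It measures about 3 mm or less from the slot centre and about 2° from square. The TCP stopped at 101.2 mm as the contact force rose, which matches the collar lying flat on the lid.

**Bystanders:** The blue key and the cup look the same as at the start, with only noise-level differences in the pictures.

**Robot:** The gripper is open and about 160 mm above the lid, touching nothing. Small joint motion, up to 0.04 rad/s, was still dying out when I handed in.

**Checks that disagreed:**
- TCP height readings differed from the commanded heights by 4–5 mm just after moves, around the grasp.
- One carry move went a row too far, about 38 mm in free air, and I corrected it before the insertion.

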